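# Riddle the nuts apart, tip out the walnuts and hang the riddle up

## Robot

A 6-joint arm with a two-finger parallel gripper is mounted at the origin on the work surface; the furniture and walls round the work are solid. World frame = base frame: x ahead of the robot, y to its left, z up, the work surface at z = 0. Lengths are in mm, angles in degrees, forces in N, time in s.
With the tool pointing down it reaches from about 350 to 850 mm from the base axis. Payload 8.1 kg.
Tool frame: the origin (TCP) lies at the very end of the fingers, on their centre line; the grasp point (between the pads) lies 19 mm behind it; z points along the fingers, y is the line along which they close (so a half turn about z gives the same grasp; the last joint's range is limited). The gripper opens to 85 mm and grips with 20 to 120 N. Pads are 22 mm wide; open, the fingers measure 114 mm over their backs; the gripper's body (76 mm by 85 mm) begins 54 mm behind the grasp point. The pads swing forward as they close: fully open they stand 13 mm farther back than shut.
Start: joints at [66.612, 7.471, 85.268, -0, 87.261, -4.893], TCP at [190.312, 569.022, 231.292] pointing down, gripper open.
Joint ranges: [-169.43, 169.43], [-51.17, 129.36], [1.28, 143.12], [-76.62, 256.62], [0, 156.53], [-152.29, 152.29]. Speed limits (degrees/s): [136.94, 136.94, 159.86, 180, 180, 180].

## Interface

Orientations are given as [roll, pitch, yaw] about the fixed x, y, z axes, in that order (R = Rz(yaw) Ry(pitch) Rx(roll)).
In Python, from bench import status, viewer, job gives the robot as it stands.
- The arm moves only by the tool arm_command, never from a script. Its argument "targets" is a list that holds one entry, the list of rows, each a list of 7 numbers: the shift along the world's x, y, z in m, then the turn, a rotation vector about the world's x, y, z in rad, then the opening, from -1 (shut) to 1 (fully open). In form: [[[dx, dy, dz, rx, ry, rz, gripper], ...]]. A call has 1 to 10 rows; each row shifts and turns the commanded pose from where the row before left it; what a row does not reach is not made up. A row lasts 1/8 s, in which the tool goes at most 62.5 mm and 10.7 degrees, less where a joint would pass 70% of its speed; a pose out of reach is approached as far as the arm can. A call with a gripper value outside its range is refused whole. The fingers move at their own pace and stop on an object; "force" is the grip in N (left out, the last holds). Time passes only in rows, so rows that do not move let the fingers close. It gives the time, the measured TCP pose, the force, the opening and the grip force at its end, in the units of the state.
- status.sense(): the state, without advancing time (a new reading comes with each control period).
- viewer.snapshot(name): name is "scene" or "top" or "wrist"; returns the picture (384x512x3 uint8, red, green, blue); there is no depth.
- viewer.camera_model(name): a dict with "vertical_fov" (degrees; the focal length in pixels is half the picture's height over the tangent of half this angle, whatever the lens; pixels are square), "cx", "cy" (the principal point, pixels), "xyz" and "attitude" of the camera in the world. Camera axes: x right, y down, z forward; pixel columns grow to the right and rows downward; lengths in mm; the calibration is good to about 2 mm. The wrist camera is an equidistant fisheye: a pixel r from the principal point sees the ray r / f radians off the axis. A picture is of the moment at which its call begins: read the wrist's pose just before it. camera_model takes no time and is no camera call; for the wrist camera it gives the pose at the moment of the call.
- job.hand_in(): hands the job in; it is judged then, once.
The state is a dict: "time": time; "joint_pos": joint angles; "qd": joint speeds; "joint_efforts": joint torques, N m; "tool_pos": TCP position; "tcp_rot": TCP orientation; "ft_force": force on the tool from outside, world axes, zero at the start; "wrist_torque": the same for the moment, N m; "finger_gap": finger opening in mm; "grip_force": force on a finger pad.
Only numpy, scipy, OpenCV 4.12 (cv2) and the standard library are available. Lean on these libraries where they do the work, as an engineer would, in place of code of your own. Each camera call takes 0.05 s, during which the arm holds its last target. There are 200 camera calls.

## Task

Lift the riddle (the small wooden basket with the wire floor) by its overhead grip, hold it over the square baking tin and tilt and shake it until every hazelnut has dropped through the wires into the tin and only the walnuts are left in it. Then tip all the walnuts over its lip into the white bowl, and hang the empty riddle with both its back hooks over the top bar of the steel rail, so that it hangs there by itself. Do not handle the nuts with the gripper, and do not push or knock over the jars that stand around.

Things in the scene. Friction and masses are not known exactly. Their poses are not given: they have to be found in the camera images.
- basket: The riddle: dark wooden basket, 200 mm long (x), 153 wide (y), 134 high with its overhead grip, 0.24 kg. Origin under its middle, on the table; z up; -x is its open front with the pouring lip, +x its back board with two hooks. Cheeks 90 high stand on the table; inside 137 wide; back board's inner face at x=+62. The nuts lie loose against the back board.
- basket_grip (a point): Middle of the riddle's overhead wooden grip, 118 mm above and straight over the riddle's origin: a flat bar along the riddle's y, 16 wide (x), 28 tall (z), 138 long between two uprights; grasp it across x. Tilting the tool about the bar (riddle's y) so that -x goes down pours over the lip. It is nearly over the centre of mass; the riddle lags a few degrees behind in the grip.
- basket_bed (a point): Point on the riddle's floor, 18 mm above its origin. Floor: solid steel heel from x=+62 to +14, then six 3 mm wires along x with 17 mm gaps, all rising 6 deg toward the front up to x=-30 (22 high); there the wires bend up 28 deg to the lip at x=-95, 56 high, with no rim. Only hazelnuts pass the gaps, once off the heel. Nuts resist rolling: hazelnuts start at about 17 deg of slope, walnuts 7.
- basket_hooks (a point): Point under the arch of the riddle's two hooks where the bar's axis lies when it hangs: x=+82, z=87 mm from the riddle's origin. Two 4 mm wire hooks at y=+-40 behind the back board: clear space from x=+70 to +90 under an arch whose underside is 92 high, open downward, outer legs end at z=68 flared out to x=+97. A hung riddle leans about 8 deg, front down.
- tin: Square aluminium baking tin, 174 x 174 x 34 mm, walls 3, loose, 0.45 kg. Origin under its centre, z up, sides along its x and y.
- tin_in (a point): Centre of the tin's inner floor, 3 mm above the table; inner side 168 mm.
- bowl: White ceramic bowl, 170 mm across the rim, 60 high, foot 76 across, wall 5, loose, 0.55 kg. Origin under its centre, z up.
- bowl_in (a point): Centre of the bowl's inner floor, 6 mm above the table.
- rail: Fixed steel utensil rail: two posts 260 mm apart on feet 90 x 26 near the wall, a 10 mm top bar along its y at height 210, an 8 mm bar 65 lower (3 further to the front) on which a hung riddle's back leans, and a low one at 30. Origin on the table under the top bar's middle; front is -x: the riddle hangs on the front side with its own x along the rail's x, its bottom then about 120 above the table.
- rail_bar (a point): Middle of the top bar, on its axis, 210 mm above the table, axes as the rail's; 120 mm free either side. The wall's face is 0.62 m ahead of the robot.
- spice_jar: Bystander, loose: spice jar with a black cap, 41 mm across, 105 high, near the wall at the right. Origin under its centre.
- tablet_jar: Bystander, loose: tablet jar with a ribbed white cap, 56 mm across, 96 high, near the wall behind the fruit bowl (a fixed wire bowl of fruit in the middle, 225 mm across, fruit up to about 190 high, centre 0.455 ahead and 0.025 to the left of the robot). Origin under its centre.
- hazelnut_1: One of four hazelnuts: smooth round brown nut, 13 mm across, 10 g. Origin at its centre. Starts on the riddle's heel against the back board.
- hazelnut_2: One of four hazelnuts: smooth round brown nut, 13 mm across, 10 g. Origin at its centre. Starts on the riddle's heel against the back board.
- hazelnut_3: One of four hazelnuts: smooth round brown nut, 13 mm across, 10 g. Origin at its centre. Starts on the riddle's heel against the back board.
- hazelnut_4: One of four hazelnuts: smooth round brown nut, 13 mm across, 10 g. Origin at its centre. Starts on the riddle's heel against the back board.
- walnut_1: One of three walnuts in the shell: lumpy round brown nut with a seam, 32 to 34 mm across, 18 g. Origin at its centre. Starts in the riddle in front of the hazelnuts.
- walnut_2: One of three walnuts in the shell: lumpy round brown nut with a seam, 32 to 34 mm across, 18 g. Origin at its centre. Starts in the riddle in front of the hazelnuts.
- walnut_3: One of three walnuts in the shell: lumpy round brown nut with a seam, 32 to 34 mm across, 18 g. Origin at its centre. Starts in the riddle in front of the hazelnuts.

How it is judged:
By the outcome, as a careful person would: the job done as asked, in the order asked, and still so for the second after the job is handed in, with the robot touching nothing.
It also fails if it takes over 72 s, if anything falls off the work surface, if the arm or the gripper's body presses on something with over 40 N, if the wrist force passes 120 N, or if a joint passes its speed limit or range.

## Working session

There is one attempt and no reset: what is moved stays moved. The work goes in short steps, Python scripts to look and compute and a tool call to move; the robot and the scene stay as the last step left them, time stands still between calls to the robot, and variables do not carry over. Pictures are saved under pics/ and viewed, at most 10 in all, crops included, and the job is handed in when it is done.

Besides the shell and the picture viewer there is one more tool, called after "Call:" as a command line: name --argument value ..., lists and objects as JSON in quotes. arm_command: Moves the arm, as the interface text tells. Its arguments: {"type":"object","properties":{"targets":{"type":"array"},"force":{"type":"number"}},"required":["targets"]}

```bash
ls; mkdir -p pics; python3 - <<'E'
from bench import status, viewer
import cv2,numpy as np
s=status.sense();print(s)
for n in ["scene","top","wrist"]:
    m=viewer.camera_model(n);print(n,m)
    im=viewer.snapshot(n);cv2.imwrite(f"pics/{n}0.png",im[:,:,::-1])
a=[cv2.imread(f"pics/{n}0.png") for n in ["scene","top"]]
E
```

```text
pics
{'time': 0.0, 'joint_pos': array([ 6.66114334e+01,  7.51618736e+00,  8.53298792e+01,  3.85825785e-04,
        8.72588587e+01, -4.89144732e+00]), 'qd': array([ 0.02545406,  0.0153562 ,  0.0568114 ,  0.000356  , -0.02866059,
       -0.05869501]), 'joint_efforts': array([-3.40571067e-03, -5.69388664e+01, -5.00551486e+01, -2.15163645e-04,
        1.43230267e-02, -1.87386013e-05]), 'tool_pos': array([190.10031848, 568.52142475, 230.22740152]), 'tcp_rot': array([-1.79895490e+02, -9.33073291e-03,  1.61502853e+02]), 'ft_force': array([-0.12841601, -0.56162026,  0.41557811]), 'wrist_torque': array([-0.01377915, -0.03882527,  0.01084639]), 'grip_force': 0.0, 'finger_gap': 85.39672559115847}
scene {'vertical_fov': 46.29727854970825, 'cx': 252.3774655454223, 'cy': 199.1942930808993, 'xyz': array([-450.96816108, -808.41550735, 1062.58404553]), 'attitude': array([-1.27184189e+02, -3.44439646e-02, -5.21152231e+01])}
top {'vertical_fov': 49.34860917670727, 'cx': 253.46333234420726, 'cy': 187.5467980124522, 'xyz': array([ 342.25454738,  -53.38418585, 1414.26137499]), 'attitude': array([-174.30046002,   -0.23792143,  -90.85244051])}
wrist {'vertical_fov': 65.70646984690485, 'cx': 256.76915823554486, 'cy': 193.60288834045724, 'xyz': array([125.86966884, 590.69652193, 372.71428642]), 'attitude': array([1.64323092e+02, 4.30261326e-02, 7.15340469e+01])}
```

View pics/scene0.png

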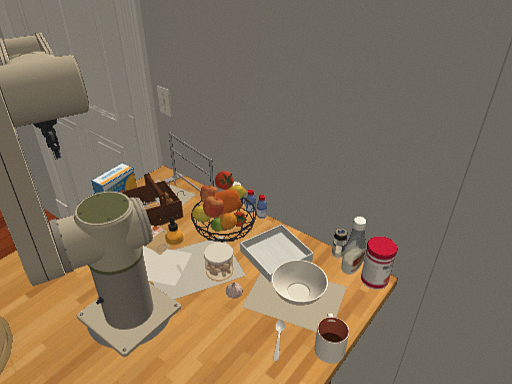

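View pics/top0.png

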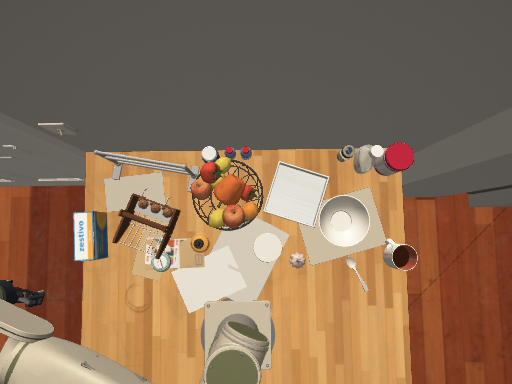

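The scene view shows the riddle left behind the robot (about (155,195)), the rail behind it, the tin at (277,252) and the bowl at (300,283). In the top view, riddle (148,225), rail (97,153)–(197,174), tin (297,194), bowl (344,220).

```bash
python3 - <<'E'
import cv2,numpy as np
t=cv2.imread("pics/top0.png");s=cv2.imread("pics/scene0.png");w=cv2.imread("pics/wrist0.png")
def c(im,x,y,w,h,k):return cv2.resize(im[y:y+h,x:x+w],None,fx=k,fy=k,interpolation=cv2.INTER_CUBIC)
A=c(t,85,140,133,150,3); A=A[:,:400]
B=c(s,90,125,133,150,3)
cv2.imwrite("pics/m1.png",np.hstack([c(t,80,140,133,150,3),c(s,90,125,133,150,3)]))
cv2.imwrite("pics/m2.png",w)
E
```

```text
(no output)
```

View pics/m1.png

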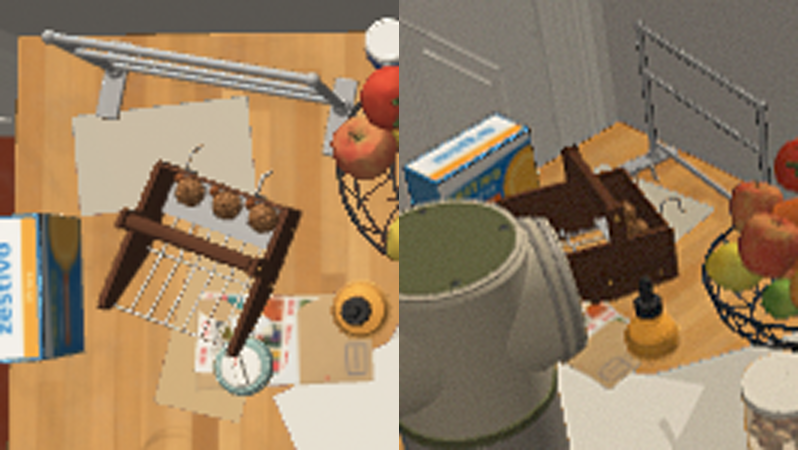

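View pics/m2.png

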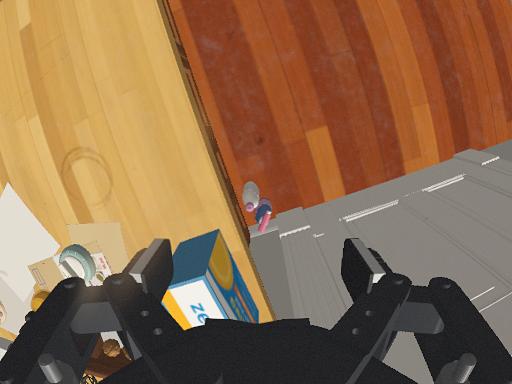

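```bash
cat > h.py <<'E'
import numpy as np
from scipy.spatial.transform import Rotation as R
from scipy.optimize import least_squares
from bench import viewer
def ray(name,u,v,m=None):
    m=m or viewer.camera_model(name)
    f=192/np.tan(np.radians(m["vertical_fov"])/2)
    x,y=u-m["cx"],v-m["cy"]
    if name=="wrist":
        r=np.hypot(x,y);t=r/f;d=np.array([x/r*np.sin(t),y/r*np.sin(t),np.cos(t)])
    else: d=np.array([x/f,y/f,1]);d/=np.linalg.norm(d)
    return np.array(m["xyz"]),R.from_euler("xyz",m["attitude"],degrees=True).apply(d)
def onz(name,u,v,z,m=None):
    o,d=ray(name,u,v,m);return o+d*(z-o[2])/d[2]
def proj(name,P,m=None):
    m=m or viewer.camera_model(name)
    f=192/np.tan(np.radians(m["vertical_fov"])/2)
    c=R.from_euler("xyz",m["attitude"],degrees=True).inv().apply(np.atleast_2d(P)-m["xyz"])
    if name=="wrist":
        r=np.hypot(c[:,0],c[:,1]);t=np.arctan2(r,c[:,2]);k=f*t/r
    else:k=f/c[:,2]
    return np.c_[m["cx"]+k*c[:,0],m["cy"]+k*c[:,1]]
def tri(rs):
    A=sum(np.eye(3)-np.outer(d,d) for o,d in rs);b=sum((np.eye(3)-np.outer(d,d))@o for o,d in rs)
    return np.linalg.solve(A,b)
E
python3 - <<'E'
from h import *
import cv2
np.set_printoptions(precision=1,suppress=True)
T=lambda u,v:(80+u/3,140+v/3)
S=lambda u,v:(90+(u-399)/3,125+v/3)
for n,a,b in [("railL",T(48,36),S(640,25)),("railR",T(316,78),S(765,103)),("hookA",T(199,147),S(662,205)),("grip R",T(262,265),S(643,225)),("gripL",T(122,217),S(570,150))]:
    print(n,tri([ray("top",*a),ray("scene",*b)]),"scene")
for n,p,z in [("gripL",T(122,217),132),("gripR",T(262,265),132),("railL",T(48,36),210),("railR",T(316,78),210),("backL",T(165,163),90),("backR",T(298,208),90),("frontL",T(103,308),10),("frontR",T(235,352),10)]:
    print(n,onz("top",*p,z))
t=cv2.imread("pics/top0.png")
hsv=cv2.cvtColor(t,cv2.COLOR_BGR2HSV)
m=((hsv[...,1]<40)&(hsv[...,2]>100)).astype(np.uint8)
for nm,(x,y,w,h),z in [("tin",(258,155,78,75),34),("bowl",(312,188,64,64),60)]:
    q=np.zeros_like(m);q[y:y+h,x:x+w]=m[y:y+h,x:x+w]
    cs,_=cv2.findContours(q,0,2);c=max(cs,key=cv2.contourArea)
    hull=cv2.convexHull(c)
    P=np.array([onz("top",*p[0],z)[:2] for p in hull],np.float32)
    print(nm,cv2.contourArea(c),cv2.minAreaRect(P),cv2.minEnclosingCircle(P))
E
```

```text
railL [574.5 396.2 209.4] scene
railR [528.5 135.7 213.5] scene
hookA [484.8 295.2  16.9] scene
grip R [358.5 199.4 105.4] scene
gripL [400.1 348.7 126.5] scene
gripL [399.8 347.  132. ]
gripR [348.9 204.  132. ]
railL [573.2 397.4 210. ]
railR [528.2 137.  210. ]
backL [458.1 315.6  90. ]
backR [408.4 174.8  90. ]
frontL [304.7 404.5  10. ]
frontR [254.2 257.8  10. ]
tin 2692.0 ((457.7727966308594, -202.16131591796875), (175.3815460205078, 176.11163330078125), 71.4612808227539) ((458.69268798828125, -202.84669494628906), 122.20954132080078)
bowl 1993.5 ((366.4928283691406, -352.3130798339844), (161.99917602539062, 164.70321655273438), 88.2547607421875) ((366.38690185546875, -352.00341796875), 83.10138702392578)
```

Call:
arm_command --targets '[[[0.0184, -0.0293, 0.004, 0, 0, -0.1588, 1], [0.0184, -0.0293, 0.004, 0, 0, -0.1588, 1], [0.0184, -0.0293, 0.004, 0, 0, -0.1588, 1], [0.0184, -0.0293, 0.004, 0, 0, -0.1588, 1], [0.0184, -0.0293, 0.004, 0, 0, -0.1588, 1], [0.0184, -0.0293, 0.004, 0, 0, -0.1588, 1], [0.0184, -0.0293, 0.004, 0, 0, -0.1588, 1], [0.0184, -0.0293, 0.004, 0, 0, -0.1588, 1], [0.0184, -0.0293, 0.004, 0, 0, -0.1588, 1], [0.0184, -0.0293, 0.004, 0, 0, -0.1588, 1]]]' --force 100

```text
time: 1.4
tool_pos: [374.6, 275.0, 271.2]
tcp_rot: [-180.0, 0.0, 70.2]
ft_force: [1.0, 0.2, -0.1]
finger_gap: 85.2
grip_force: 0.0
```

```bash
cat > look.py <<'E'
import sys,cv2,numpy as np,pickle
from bench import viewer,status
s=status.sense();np.set_printoptions(precision=1,suppress=True)
print(s["time"],s["tool_pos"],s["tcp_rot"],s["joint_pos"],s["ft_force"],s["finger_gap"])
for n in sys.argv[2:]:
    m=viewer.camera_model(n);im=viewer.snapshot(n)
    pickle.dump(m,open(f"pics/{sys.argv[1]}_{n}.pkl","wb"));cv2.imwrite(f"pics/{sys.argv[1]}_{n}.png",im[:,:,::-1])
E
python3 look.py a wrist
```

```text
1.4 [374.6 275.  271.2] [-180.     0.    70.2] [ 30.  -14.7 102.4  -0.   92.3  49.7] [ 1.   0.2 -0.1] 85.1951090538674
```

View pics/a_wrist.png

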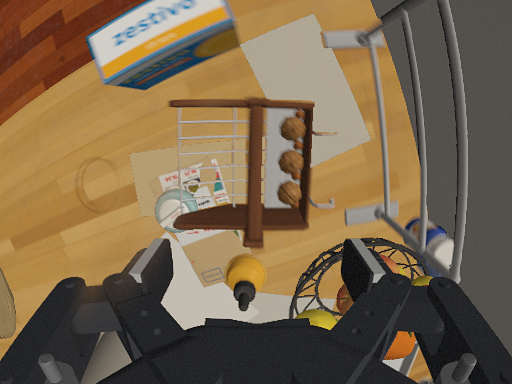

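The wrist view shows the grip bar from (256,98) to (254,246), nuts against the back at x≈290, hooks at (335,132) and (330,204), and the rail at the right.

```bash
python3 - <<'E'
from h import *
import pickle
np.set_printoptions(precision=1,suppress=True)
m=pickle.load(open("pics/a_wrist.pkl","rb"))
T=lambda u,v:(80+u/3,140+v/3)
L=onz("wrist",256,98,132,m);Rr=onz("wrist",254,246,132,m)
print(L,Rr,(L+Rr)/2,np.degrees(np.arctan2(*(L-Rr)[:2][::-1]))-90)
print(tri([ray("wrist",256,98,m),ray("top",*T(122,217))]),tri([ray("wrist",254,246,m),ray("top",*T(262,265))]))
# basket model predicted pixels
def W(p,o=(374.4,275.5),yaw=-19.5):
    return R.from_euler("z",yaw,degrees=True).apply(p)+np.array([*o,0])
for p in [(-8,76,132),(8,76,132),(-8,-76,132),(8,-76,132),(70,-76,90),(70,76,90),(-95,-76,90),(-95,76,90)]:
    print(p,proj("wrist",W(p),m),proj("top",W(p)))
# rail bar: points at row
for u,v in [(466,120),(455,265)]:
    print(onz("wrist",u,v,210,m))
E
```

```text
[402.4 352.7 132. ] [349.9 212.9 132. ] [376.1 282.8 132. ] -20.583696360052073
[401.8 353.9 109.5] [348.3 206.8 118.8]
(-8, 76, 132) [[246.8 104.6]] [[119.7 214.8]]
(8, 76, 132) [[264.  104.5]] [[121.5 209.9]]
(-8, -76, 132) [[248.6 253.5]] [[166.5 230.8]]
(8, -76, 132) [[263.7 253.4]] [[168.3 225.8]]
(70, -76, 90) [[314.4 236.6]] [[177.5 207.3]]
(70, 76, 90) [[319.8 106.6]] [[132.5 192. ]]
(-95, -76, 90) [[178.1 236.7]] [[159.8 257.2]]
(-95, 76, 90) [[169.5 108.4]] [[114.2 241.6]]
[559.9 286.9 210. ]
[530.3 157.9 210. ]
```

Call:
arm_command --targets '[[[0.001, 0.003, -0.02, 0, 0, 0, 1], [0, 0, -0.03, 0, 0, 0, 1], [0, 0, -0.03, 0, 0, 0, 1], [0, 0, -0.03, 0, 0, 0, 1], [0, 0, -0.03, 0, 0, 0, 1], [0, 0, -0.02, 0, 0, 0, 1], [0, 0, -0.012, 0, 0, 0, 1], [0, 0, 0, 0, 0, 0, -1], [0, 0, 0, 0, 0, 0, -1], [0, 0, 0, 0, 0, 0, -1]]]' --force 100

```text
time: 2.7
tool_pos: [376.0, 279.5, 100.4]
tcp_rot: [179.9, -0.1, 70.5]
ft_force: [0.6, -0.2, -0.0]
finger_gap: 32.2
grip_force: 0.0
```

Call:
arm_command --targets '[[[0, 0, 0, 0, 0, 0, -1], [0, 0, 0, 0, 0, 0, -1], [0, 0, 0, 0, 0, 0, -1], [0, 0, 0, 0, 0, 0, -1]]]'

```text
time: 3.2
tool_pos: [375.3, 279.2, 99.5]
tcp_rot: [180.0, -0.0, 70.5]
ft_force: [-2.3, 0.5, 2.5]
finger_gap: 15.0
grip_force: 98.1
```

Call:
arm_command --targets '[[[0, 0, 0.01, 0, 0, 0, -1], [0, 0, 0.02, 0, 0, 0, -1], [0, 0, 0.03, 0, 0, 0, -1], [0, 0, 0.03, 0, 0, 0, -1], [0, 0, 0.03, 0, 0, 0, -1], [0, 0, 0.03, 0, 0, 0, -1], [0, 0, 0.03, 0, 0, 0, -1], [0, 0, 0.025, 0, 0, 0, -1], [0, 0, 0.015, 0, 0, 0, -1], [0, 0, 0.008, 0, 0, 0, -1]]]'

```text
time: 4.45
tool_pos: [375.4, 279.0, 327.9]
tcp_rot: [180.0, -0.0, 70.5]
ft_force: [-0.5, 0.4, -3.7]
finger_gap: 14.4
grip_force: 97.5
```

```bash
python3 look.py b wrist
```

```text
4.45 [375.4 279.  327.9] [180.   -0.   70.5] [ 30.3 -14.4  96.3  -0.   98.1  49.8] [-0.5  0.4 -3.7] 14.401364081503683
```

View pics/b_wrist.png

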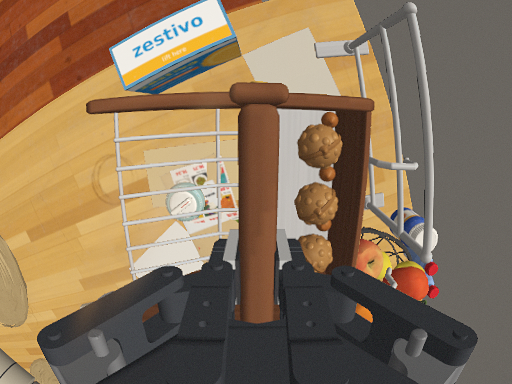

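Held at gap 14.4; the wrist view shows the bar at (260,210), three walnuts at (318,145–252) and hazelnuts behind them at x≈328. Carrying over to the tin.

Call:
arm_command --targets '[[[0.0013, -0.008, 0, 0, 0, 0, -1], [0.0026, -0.016, 0, 0, 0, 0, -1], [0.0039, -0.024, 0, 0, 0, 0, -1], [0.0052, -0.032, 0, 0, 0, 0, -1], [0.0057, -0.035, 0, 0, 0, 0, -1], [0.0057, -0.035, 0, 0, 0, 0, -1], [0.0057, -0.035, 0, 0, 0, 0, -1], [0.0057, -0.035, 0, 0, 0, 0, -1], [0.0057, -0.035, 0, 0, 0, 0, -1], [0.0057, -0.035, 0, 0, 0, 0, -1]]]'

```text
time: 5.75
tool_pos: [421.8, -13.1, 326.6]
tcp_rot: [-180.0, 0.0, 70.5]
ft_force: [2.2, -0.9, -3.5]
finger_gap: 14.7
grip_force: 97.6
```

Call:
arm_command --targets '[[[0.0057, -0.035, 0, 0, 0, 0, -1], [0.0057, -0.035, 0, 0, 0, 0, -1], [0.0057, -0.035, 0, 0, 0, 0, -1], [0.0052, -0.032, 0, 0, 0, 0, -1], [0.0039, -0.024, 0, 0, 0, 0, -1], [0.0026, -0.016, 0, 0, 0, 0, -1], [0.0013, -0.008, 0, 0, 0, 0, -1], [0.0007, -0.004, 0, 0, 0, 0, -1], [0, 0, 0, 0, 0, 0, -1]]]'

```text
time: 6.88
tool_pos: [453.3, -199.6, 327.3]
tcp_rot: [-180.0, -0.0, 70.5]
ft_force: [0.7, 0.7, -3.7]
finger_gap: 14.7
grip_force: 97.6
```

```bash
python3 look.py c wrist top
```

```text
6.875 [ 453.3 -199.6  327.3] [-180.    -0.    70.5] [-29.7 -10.   92.6   0.   97.4 -10.3] [ 0.7  0.7 -3.7] 14.733612591484373
```

View pics/c_wrist.png

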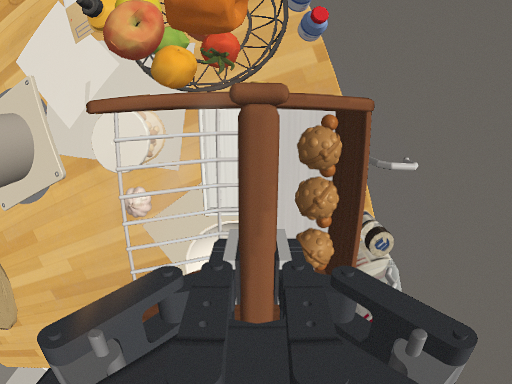

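Nothing shifted: walnuts still at (320,148),(317,198),(316,249) against the back board, tin seen below. Descending, then a slow tilt.

Call:
arm_command --targets '[[[0, 0, -0.008, 0, 0, 0, -1], [0, 0, -0.016, 0, 0, 0, -1], [0, 0, -0.024, 0, 0, 0, -1], [0, 0, -0.028, 0, 0, 0, -1], [0, 0, -0.028, 0, 0, 0, -1], [0, 0, -0.02, 0, 0, 0, -1], [0, 0, -0.012, 0, 0, 0, -1], [0, 0, -0.005, 0, 0, 0, -1], [0.0016, -0.0005, 0, -0.029, -0.082, 0, -1], [0.0016, -0.0005, 0, -0.029, -0.082, 0, -1]]]'

```text
time: 8.22
tool_pos: [457.2, -201.3, 187.0]
tcp_rot: [169.8, 0.0, 70.5]
ft_force: [0.1, 1.2, -3.1]
finger_gap: 14.4
grip_force: 97.9
```

Call:
arm_command --targets '[[[0.0003, -0.0001, 0, -0.0058, -0.0165, 0, -1], [0.0003, -0.0001, 0, -0.0058, -0.0165, 0, -1], [0.0003, -0.0001, 0, -0.0058, -0.0165, 0, -1], [0.0003, -0.0001, 0, -0.0058, -0.0165, 0, -1], [0.0003, -0.0001, 0, -0.0058, -0.0165, 0, -1], [0.0003, -0.0001, 0, -0.0058, -0.0165, 0, -1], [0.0003, -0.0001, 0, -0.0058, -0.0165, 0, -1], [0, 0, 0, 0, 0, 0, -1], [0, 0, 0, 0, 0, 0, -1], [0, 0, 0, 0, 0, 0, -1]]]'

```text
time: 9.48
tool_pos: [458.7, -201.7, 186.4]
tcp_rot: [163.0, -0.0, 70.5]
ft_force: [0.3, 0.5, -2.4]
finger_gap: 14.9
grip_force: 97.9
```

```bash
python3 look.py d wrist top scene; python3 - <<'E'
import cv2,numpy as np
w=cv2.imread("pics/d_wrist.png");t=cv2.imread("pics/d_top.png");s=cv2.imread("pics/d_scene.png")
c=lambda im,x,y,w,h,k:cv2.resize(im[y:y+h,x:x+w],None,fx=k,fy=k,interpolation=2)
cv2.imwrite("pics/d_m.png",np.hstack([w[:,40:400],np.vstack([c(t,230,130,144,64,3)[:192,:432],c(s,230,200,144,64,3)])]))
E
```

```text
9.475 [ 458.7 -201.7  186.4] [163.   -0.   70.5] [-32.3 -24.4 120.4   4.1  67.5 -13.9] [ 0.3  0.5 -2.4] 14.918013547102406
```

View pics/d_m.png

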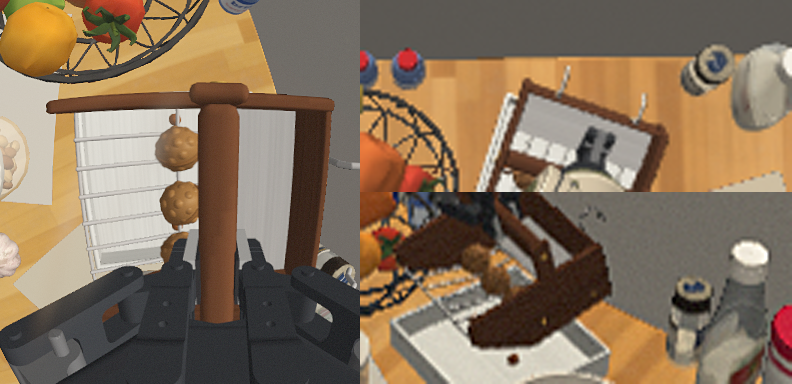

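The wrist view shows walnuts rolled to the wires (x≈180 in the crop), a hazelnut at (175,118), and the scene crop shows one hazelnut already in the tin at (512,358). Tilting further with shaking.

Call:
arm_command --targets '[[[0.0003, -0.0001, 0, -0.0058, -0.0165, 0, -1], [0.0003, -0.0001, 0, -0.0058, -0.0165, 0, -1], [0.0003, -0.0001, 0, -0.0058, -0.0165, 0, -1], [0.0003, -0.0001, 0, -0.0058, -0.0165, 0, -1], [0.0003, -0.0001, 0, -0.0058, -0.0165, 0, -1], [0.0003, -0.0001, 0, -0.0058, -0.0165, 0, -1], [0.0003, -0.0001, 0, -0.0058, -0.0165, 0, -1], [0, 0, 0, 0, 0, 0, -1], [0, 0, 0, 0, 0, 0, -1], [0, 0, 0, 0, 0, 0, -1]]]'

```text
time: 10.88
tool_pos: [460.8, -202.4, 186.4]
tcp_rot: [156.0, -0.0, 70.5]
ft_force: [0.9, -1.0, -3.3]
finger_gap: 14.7
grip_force: 98.0
```

Call:
arm_command --targets '[[[0.002, 0.0057, 0, 0, 0, 0, -1], [-0.002, -0.0057, 0, 0, 0, 0, -1], [-0.002, -0.0057, 0, 0, 0, 0, -1], [0.002, 0.0057, 0, 0, 0, 0, -1], [0.002, 0.0057, 0, 0, 0, 0, -1], [-0.002, -0.0057, 0, 0, 0, 0, -1], [-0.002, -0.0057, 0, 0, 0, 0, -1], [0.002, 0.0057, 0, 0, 0, 0, -1], [0, 0, 0, 0, 0, 0, -1], [0, 0, 0, 0, 0, 0, -1]]]'

```text
time: 12.12
tool_pos: [460.8, -202.2, 186.3]
tcp_rot: [156.0, -0.0, 70.5]
ft_force: [-0.2, 0.4, -2.5]
finger_gap: 14.8
grip_force: 98.0
```

```bash
python3 look.py e wrist top scene; cat > blobs.py <<'E'
import sys,cv2,numpy as np
for f,box in [("wrist",(60,60,330,280)),("scene",(225,200,110,110)),("top",(255,150,90,90))]:
    im=cv2.imread(f"pics/{sys.argv[1]}_{f}.png");h=cv2.cvtColor(im,cv2.COLOR_BGR2HSV)
    m=((h[...,0]<22)&(h[...,1]>90)&(h[...,2]>30)).astype(np.uint8)
    q=np.zeros_like(m);x,y,w,k=box;q[y:y+k,x:x+w]=m[y:y+k,x:x+w]
    n,l,s,c=cv2.connectedComponentsWithStats(q)
    print(f,[(c[i].round().astype(int).tolist(),int(s[i,4]),im[l==i].mean(0).astype(int).tolist()) for i in range(1,n) if s[i,4]>2])
E
python3 blobs.py d; python3 blobs.py e
```

```text
12.125 [ 460.8 -202.2  186.3] [156.   -0.   70.5] [-33.8 -31.6 127.    6.6  61.5 -16.3] [-0.2  0.4 -2.5] 14.813868081002472
wrist [([81, 67], 648, [32, 95, 146]), ([112, 63], 65, [89, 157, 199]), ([131, 65], 300, [94, 160, 202]), ([151, 62], 32, [94, 157, 196]), ([161, 61], 39, [103, 170, 210]), ([233, 163], 31267, [58, 94, 131]), ([107, 75], 12, [73, 122, 162]), ([114, 75], 9, [86, 141, 182]), ([220, 120], 4, [68, 110, 164]), ([61, 181], 5, [118, 165, 194]), ([211, 245], 332, [44, 75, 108]), ([385, 262], 3, [32, 42, 52]), ([387, 263], 3, [33, 42, 54]), ([375, 268], 12, [26, 32, 42]), ([194, 272], 21, [39, 56, 85]), ([370, 272], 3, [24, 32, 40]), ([367, 272], 3, [22, 30, 38]), ([66, 306], 278, [91, 160, 202]), ([150, 312], 161, [39, 57, 90])]
scene [([271, 242], 4363, [50, 92, 136]), ([264, 201], 15, [20, 30, 51]), ([281, 255], 9, [34, 55, 93]), ([229, 262], 26, [92, 122, 149]), ([232, 265], 3, [101, 134, 160]), ([228, 269], 16, [76, 98, 124]), ([230, 273], 18, [107, 151, 187]), ([319, 298], 5, [103, 142, 171])]
top [([298, 173], 2849, [73, 125, 176]), ([257, 185], 51, [87, 139, 185]
[... 289 characters left out ...]
 4, [67, 99, 126]), ([229, 161], 30921, [57, 93, 129]), ([83, 76], 6, [68, 111, 149]), ([91, 75], 11, [78, 121, 155]), ([192, 120], 101, [72, 100, 143]), ([196, 167], 50, [88, 119, 164]), ([196, 228], 88, [42, 82, 136]), ([211, 245], 330, [44, 74, 107]), ([194, 272], 23, [42, 62, 94]), ([150, 312], 161, [40, 58, 91])]
scene [([271, 242], 4290, [50, 94, 138]), ([264, 204], 7, [19, 33, 54]), ([268, 242], 4, [45, 67, 101]), ([281, 255], 9, [34, 54, 93]), ([229, 265], 44, [88, 117, 143]), ([230, 273], 17, [106, 150, 187]), ([319, 298], 6, [97, 133, 160])]
top [([298, 174], 2969, [70, 118, 168]), ([257, 185], 52, [86, 138, 183]), ([256, 193], 12, [101, 165, 216]), ([256, 198], 4, [98, 161, 212])]
```

Call:
arm_command --targets '[[[0.0003, -0.0001, 0, -0.0058, -0.0165, 0, -1], [0.0003, -0.0001, 0, -0.0058, -0.0165, 0, -1], [0.0003, -0.0001, 0, -0.0058, -0.0165, 0, -1], [0.0027, 0.0075, 0, 0, 0, 0, -1], [-0.0027, -0.0075, 0, 0, 0, 0, -1], [-0.0027, -0.0075, 0, 0, 0, 0, -1], [0.0027, 0.0075, 0, 0, 0, 0, -1], [0.0027, 0.0075, 0, 0, 0, 0, -1], [-0.0027, -0.0075, 0, 0, 0, 0, -1], [0, 0, 0, 0, 0, 0, -1]]]'

```text
time: 13.52
tool_pos: [461.6, -202.9, 186.3]
tcp_rot: [153.0, -0.0, 70.5]
ft_force: [-0.0, 0.5, -3.1]
finger_gap: 14.8
grip_force: 98.0
```

```bash
python3 look.py f wrist top scene; python3 blobs.py f; python3 - <<'E'
import cv2,numpy as np
w=cv2.imread("pics/f_wrist.png");t=cv2.imread("pics/f_top.png");s=cv2.imread("pics/f_scene.png")
c=lambda im,x,y,w,h,k:cv2.resize(im[y:y+h,x:x+w],None,fx=k,fy=k,interpolation=2)
cv2.imwrite("pics/f_m.png",np.hstack([c(w,100,70,250,230,2)[:460,:],c(s,230,195,75,115,4)]))
E
```

```text
13.525 [ 461.6 -202.9  186.3] [153.   -0.   70.5] [-34.5 -34.8 129.8   7.9  59.  -17.5] [-0.   0.5 -3.1] 14.849585027696344
wrist [([69, 65], 218, [48, 112, 160]), ([97, 65], 315, [95, 162, 203]), ([118, 62], 29, [93, 156, 195]), ([129, 61], 41, [103, 169, 208]), ([228, 160], 30339, [56, 91, 127]), ([73, 75], 5, [72, 114, 151]), ([81, 75], 10, [84, 131, 168]), ([182, 120], 109, [55, 88, 136]), ([188, 167], 14, [113, 142, 183]), ([187, 195], 55, [74, 103, 149]), ([187, 228], 87, [43, 81, 135]), ([211, 245], 335, [44, 76, 108]), ([194, 272], 25, [42, 61, 91]), ([150, 312], 160, [40, 58, 92])]
scene [([271, 243], 4229, [51, 95, 140]), ([264, 205], 9, [25, 37, 60]), ([267, 241], 3, [23, 45, 92]), ([281, 255], 9, [34, 55, 93]), ([232, 261], 12, [101, 135, 163]), ([228, 264], 12, [89, 118, 144]), ([228, 269], 17, [78, 100, 126]), ([230, 273], 18, [106, 151, 187]), ([319, 298], 6, [98, 134, 163])]
top [([272, 177], 1529, [74, 124, 175]), ([325, 173], 1489, [63, 107, 155]), ([257, 185], 53, [86, 137, 182]), ([256, 193], 12, [102, 165, 216]), ([256, 198], 4, [98, 161, 212]), ([316, 226], 8, [87, 124, 153])]
```

View pics/f_m.png

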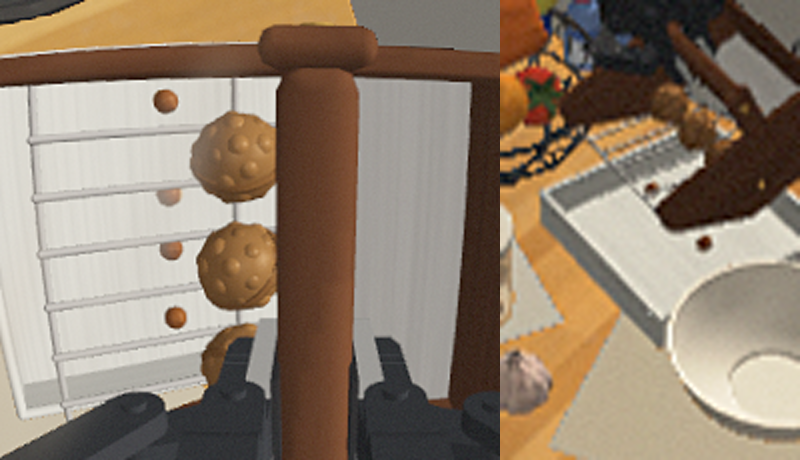

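The view shows the three walnuts held at the bend and four brown spots in the tin, between/below the wires (crop (166,101),(169,195),(171,250),(176,317)). Checking that they are fixed in the world on the tin floor.

```bash
python3 - <<'E'
from h import *
import pickle
np.set_printoptions(precision=1,suppress=True)
e=pickle.load(open("pics/e_wrist.pkl","rb"));f=pickle.load(open("pics/f_wrist.pkl","rb"))
t=np.array([458,-202,0])
for a,b in [((192,120),(182,120)),((196,167),(188,167)),((196,228),(187,228)),(None,(187,195))]:
    for p,m in ((a,e),(b,f)):
        if p: 
            P=onz("wrist",*p,9.5,m);print(P,R.from_euler("z",18.5,degrees=True).apply(P-t),end=" | ")
    print()
print(onz("scene",281,255,9.5),onz("scene",267,241,9.5))
print(proj("scene",[onz("wrist",*p,9.5,f) for p in [(182,120),(188,167),(187,195),(187,228)]]))
E
```

```text
[ 487.1 -145.2    9.5] [ 9.5 63.1  9.5] | [ 486.8 -145.     9.5] [ 9.3 63.2  9.5] | 
[ 472.9 -193.2    9.5] [11.3 13.   9.5] | [ 474.5 -193.5    9.5] [13.  13.3  9.5] | 
[ 446.1 -257.     9.5] [  6.2 -55.9   9.5] | [ 446.5 -255.9    9.5] [  6.2 -54.8   9.5] | 
[ 461.7 -221.2    9.5] [  9.6 -17.    9.5] | 
[ 460.7 -220.8    9.5] [ 487.4 -143.1    9.5]
[[267.3 241.3]
 [276.7 249.3]
 [281.3 254.9]
 [287.3 262.1]]
```

All four lie fixed on the tin floor. Levelling partly, lifting; checking the bystanders near the bowl.

Call:
arm_command --targets '[[[0, 0, 0, 0.0058, 0.0165, 0, -1], [-0.0006, 0.0002, 0, 0.0116, 0.033, 0, -1], [-0.0006, 0.0002, 0.005, 0.0116, 0.033, 0, -1], [-0.0006, 0.0002, 0.01, 0.0116, 0.033, 0, -1], [-0.0006, 0.0002, 0.015, 0.0116, 0.033, 0, -1], [0, 0, 0.02, 0, 0, 0, -1], [0, 0, 0.02, 0, 0, 0, -1], [0, 0, 0.015, 0, 0, 0, -1], [0, 0, 0.01, 0, 0, 0, -1], [0, 0, 0, 0, 0, 0, -1]]]'

```text
time: 14.92
tool_pos: [459.5, -202.1, 282.0]
tcp_rot: [162.0, 0.0, 70.5]
ft_force: [0.1, 0.4, -3.3]
finger_gap: 14.6
grip_force: 98.0
```

```bash
python3 look.py g wrist top; python3 - <<'E'
from h import *
np.set_printoptions(precision=1,suppress=True)
for n,a,b in [("bottle",(377,152),(360,222)),("red",(400,157),(381,247)),("spice",(347,152),(341,234)),("bowl rim c",(344,220),(300,279))]:
    print(n,tri([ray("top",*a),ray("scene",*b)]))
E
python3 blobs.py g|head -1
```

```text
14.925 [ 459.5 -202.1  282. ] [162.    0.   70.5] [-32.5 -27.5 112.9   4.1  77.1 -13.3] [ 0.1  0.4 -3.3] 14.647574800162046
bottle [ 565.  -428.7  191.4]
red [ 555.9 -511.8  144.2]
spice [ 585.5 -364.1   93.1]
bowl rim c [ 367.8 -352.4   60.3]
wrist [([111, 72], 1834, [54, 129, 179]), ([165, 67], 263, [94, 157, 197]), ([184, 60], 5, [86, 139, 174]), ([188, 63], 25, [96, 153, 189]), ([232, 175], 29674, [55, 89, 125]), ([172, 73], 47, [86, 140, 178]), ([200, 118], 56, [76, 105, 147]), ([123, 154], 159, [103, 168, 209]), ([80, 164], 3, [125, 167, 196]), ([76, 169], 9, [119, 163, 191]), ([126, 182], 168, [111, 174, 213]), ([201, 174], 51, [57, 90, 139]), ([69, 175], 12, [111, 156, 185]), ([125, 199], 4, [98, 154, 195]), ([214, 229], 27, [88, 157, 201]), ([194, 272], 17, [33, 47, 77]), ([150, 312], 159, [39, 57, 89])][ WARN:0@0.027] global loadsave.cpp:275 findDecoder imread_('pics/g_scene.png'): can't open/read file: check file path/integrity
Traceback (most recent call last):
  File "blobs.py", line 3, in <module>
    im=cv2.imread(f"pics/{sys.argv[1]}_{f}.png");h=cv2.cvtColor(im,cv2.COLOR_BGR2HSV)
                                                   ~~~~~~~~~~~~^^^^^^^^^^^^^^^^^^^^^^
cv2.error: OpenCV(4.12.0) /io/opencv/modules/imgproc/src/color.cpp:199: error: (-215:Assertion failed) !_src.empty() in function 'cvtColor'
```

Call:
arm_command --targets '[[[-0.0029, -0.0083, 0, 0, 0, -0.035, -1], [-0.0058, -0.0166, 0, 0, 0, -0.07, -1], [-0.0087, -0.0249, 0, 0, 0, -0.106, -1], [-0.0101, -0.029, 0, 0, 0, -0.123, -1], [-0.0101, -0.029, 0, 0, 0, -0.123, -1], [-0.0101, -0.029, 0, 0, 0, -0.123, -1], [-0.0087, -0.0249, 0, 0, 0, -0.106, -1], [-0.0073, -0.0208, 0, 0, 0, -0.088, -1], [-0.0058, -0.0166, 0, 0, 0, -0.07, -1], [-0.0029, -0.0083, 0, 0, 0, -0.035, -1]]]'

```text
time: 16.27
tool_pos: [386.1, -410.0, 280.5]
tcp_rot: [162.1, 0.0, 20.0]
ft_force: [0.5, -0.8, -3.9]
finger_gap: 14.7
grip_force: 97.9
```

Call:
arm_command --targets '[[[0, 0, -0.008, 0, 0, 0, -1], [0, 0, -0.016, 0, 0, 0, -1], [0, 0, -0.02, 0, 0, 0, -1], [0, 0, -0.02, 0, 0, 0, -1], [0, 0, -0.014, 0, 0, 0, -1], [0, 0, -0.007, 0, 0, 0, -1], [0, 0, 0, 0, 0, 0, -1]]]'

```text
time: 17.15
tool_pos: [386.7, -409.0, 195.7]
tcp_rot: [162.1, 0.0, 20.2]
ft_force: [-1.0, -0.3, -3.0]
finger_gap: 14.8
grip_force: 98.0
```

```bash
python3 look.py h wrist top scene; python3 - <<'E'
import cv2,numpy as np
w=cv2.imread("pics/h_wrist.png");t=cv2.imread("pics/h_top.png");s=cv2.imread("pics/h_scene.png")
h=cv2.cvtColor(w,cv2.COLOR_BGR2HSV)
from h import *
import pickle
m=pickle.load(open("pics/h_wrist.pkl","rb"))
# expected walnut-coloured circles
g=cv2.medianBlur(cv2.cvtColor(w,cv2.COLOR_BGR2GRAY),5)
for n in "fh":
    g=cv2.medianBlur(cv2.cvtColor(cv2.imread(f"pics/{n}_wrist.png"),cv2.COLOR_BGR2GRAY),5)
    c=cv2.HoughCircles(g[60:300,100:300],3,1.5,25,param1=150,param2=.6,minRadius=17,maxRadius=26)
    print(n,None if c is None else (c[0]+[100,60,0]).astype(int).tolist())
E
```

```text
17.15 [ 386.7 -409.   195.7] [162.1   0.   20.2] [-47.5 -12.7 110.4  -7.4  65.8  24.4] [-1.  -0.3 -3. ] 14.82847519071071
f [[217, 147, 23], [222, 203, 23], [220, 251, 20], [130, 254, 25], [187, 180, 18], [129, 86, 25], [259, 126, 23], [141, 117, 23], [175, 147, 23], [271, 104, 23], [184, 252, 20], [195, 113, 20], [238, 105, 25], [213, 173, 25], [198, 212, 25], [295, 282, 23], [256, 257, 21], [168, 287, 21], [255, 176, 23], [103, 267, 25], [171, 84, 25], [147, 231, 23], [253, 80, 23], [216, 278, 19], [129, 165, 25], [142, 194, 25], [126, 284, 25], [250, 227, 25], [112, 236, 25], [115, 120, 23], [208, 87, 21], [297, 71, 21], [103, 78, 19], [298, 234, 23], [258, 201, 21], [169, 111, 20], [144, 144, 25], [247, 285, 25], [286, 258, 21], [172, 203, 25], [103, 209, 17], [294, 126, 17], [298, 177, 21], [300, 206, 23], [150, 69, 25], [102, 159, 21], [102, 294, 25], [162, 176, 25], [175, 228, 21], [220, 62, 25], [295, 96, 25], [193, 294, 23], [243, 146, 19], [276, 222, 19]]
h [[219, 203, 21], [216, 147, 21], [154, 242, 25], [145, 173, 25], [141, 201, 21], [177, 132, 23], [133, 131, 20], [219, 251, 18], [189, 252, 18], [142, 86, 25], [168, 290, 25], [214, 108, 18], [123, 239, 25], [184, 219, 21], [256, 125, 21], [190, 186, 25], [243, 99, 18], [109, 264, 25], [150, 269, 21], [271, 102, 21], [172, 158, 25], [108, 66, 23], [256, 257, 21], [247, 173, 18], [207, 276, 25], [252, 210, 25], [168, 108, 25], [214, 66, 25], [120, 108, 18], [121, 287, 18], [213, 174, 25], [298, 237, 23], [106, 149, 21], [103, 222, 25], [300, 69, 23], [193, 87, 21], [295, 110, 18], [162, 69, 23], [274, 71, 23], [166, 198, 21], [244, 234, 18], [300, 279, 23], [144, 299, 21], [286, 134, 25], [105, 180, 20], [295, 164, 18], [300, 198, 23], [282, 257, 22], [243, 63, 19], [243, 147, 18], [277, 218, 23], [250, 282, 25]]
```

Walnuts unchanged in the riddle. Pouring.

Call:
arm_command --targets '[[[0.0002, -0.0006, 0, -0.0327, -0.012, 0, -1], [0.0002, -0.0006, 0, -0.0327, -0.012, 0, -1], [0.0002, -0.0006, 0, -0.0327, -0.012, 0, -1], [0.0002, -0.0006, 0, -0.0327, -0.012, 0, -1], [0.0002, -0.0006, 0, -0.0327, -0.012, 0, -1], [0.0002, -0.0006, 0, -0.0327, -0.012, 0, -1], [0.0001, -0.0004, 0, -0.0246, -0.009, 0, -1], [0.0001, -0.0004, 0, -0.0246, -0.009, 0, -1], [0.0001, -0.0004, 0, -0.0246, -0.009, 0, -1], [0.0001, -0.0004, 0, -0.0246, -0.009, 0, -1]]]'

```text
time: 18.55
tool_pos: [388.4, -414.5, 196.3]
tcp_rot: [143.9, -0.0, 20.2]
ft_force: [0.8, -0.1, -3.1]
finger_gap: 15.1
grip_force: 98.0
```

Call:
arm_command --targets '[[[0.0001, -0.0004, 0.0005, -0.0246, -0.009, 0, -1], [0.0001, -0.0004, 0.0005, -0.0246, -0.009, 0, -1], [0.0001, -0.0004, 0.0005, -0.0246, -0.009, 0, -1], [0.0001, -0.0004, 0.0005, -0.0246, -0.009, 0, -1], [0.0001, -0.0004, 0.0005, -0.0246, -0.009, 0, -1], [0.0001, -0.0004, 0.0005, -0.0246, -0.009, 0, -1], [0.0001, -0.0004, 0.0005, -0.0246, -0.009, 0, -1], [0.0001, -0.0004, 0.0005, -0.0246, -0.009, 0, -1], [0.0001, -0.0004, 0.0005, -0.0246, -0.009, 0, -1], [0.0001, -0.0004, 0.0005, -0.0246, -0.009, 0, -1]]]'

```text
time: 19.8
tool_pos: [389.7, -418.4, 201.5]
tcp_rot: [128.9, -0.0, 20.2]
ft_force: [-0.7, -0.5, -4.0]
finger_gap: 14.8
grip_force: 98.1
```

```bash
python3 look.py i wrist top scene; python3 - <<'E'
import cv2,numpy as np
# walnut colour at the known places in h vs i; ascii map of i
for n in "hi":
    w=cv2.imread(f"pics/{n}_wrist.png");print(n,[w[y-5:y+5,x-5:x+5].reshape(-1,3).mean(0).astype(int).tolist() for x,y in [(217,147),(219,203),(215,251)]])
def asc(f,x,y,w,h,st):
    im=cv2.imread(f);hs=cv2.cvtColor(im,cv2.COLOR_BGR2HSV)
    for r in range(y,y+h,st):
        print("".join("#" if (hs[r,c,1]>90 and hs[r,c,0]<22 and hs[r,c,2]>45) else ("o" if hs[r,c,2]>140 and hs[r,c,1]<60 else ("." if hs[r,c,2]<60 else "-")) for c in range(x,x+w,st)))
asc("pics/i_scene.png",255,225,90,90,2)
print();asc("pics/i_wrist.png",60,60,250,240,5)
E
```

```text
19.8 [ 389.7 -418.4  201.5] [128.9  -0.   20.2] [-36.5 -31.8 136.6 -44.1  37.9  59.9] [-0.7 -0.5 -4. ] 14.805433030383183
h [[67, 112, 155], [74, 125, 171], [63, 68, 75]]
i [[107, 134, 152], [67, 89, 133], [57, 59, 70]]
############..................-.....#--------
#########----..................-...###-------
########o-----......................###------
#####-o---------....................#####----
###---------oo---...................######--#
---------oooooo---.................##########
-------ooooooooo--..-..............###-######
-----oooooooooooo..-.--.............#########
---ooo#-ooooooooo.-.---......-#......########
-ooooo-oooooooooo-....---....-..#o-...#######
ooooooooooooooooooo--....-......#---...######
oooooooooooooooooooooo-....##.-.###--.o######
oooooooooo#-ooooooooooo-----#..#####-oo######
oooooooooo#-oooooooooooo----o#######.-#######
ooooooooooooooooooooooooo---o-###############
oooooooooooo##oooooooooooooo-################
ooooooooooooo-oooooooooooo---#.#############-
oooooooooooooooooooooooo-----#############-.o
-ooooooooooooooooooo---ooooo-######----#####-
--oooo
[... 2938 characters left out ...]
oooooo#############o#oo########oooooo
##ooooooooooooooooo#########oooo-#oo########oooooo
ooooooooooooooooooo###oooo######-.oo########oo-.oo
ooooooooooooooo-oooo-##########---oo########oo-.-o
ooooooooooooooooooo############.-ooo########oo...o
ooooooooooooooooooo###########---ooo#######.ooo-.o
ooooooooooooooooooo######oooo#-.-oo-#######.ooo---
ooooooooooooooooooo#oooo#####-.--..-#######.o.--..
ooooooooooooooooooo----.-###-.-.---..######......-
ooooooooooooooo-o---....----.-.-.--.#######...-.--
ooooooooooooooo----.-....------.-.-..######..--.--
ooooooooooooo-------.-.......-.--.-..######...----
ooooooooooo--------..-....-----.--...######...---.
oooooooo-#--------.........-.---.-...######...--.-
```

Two walnuts visible in the bowl for now; backing off and raising to see the bowl entirely.

Call:
arm_command --targets '[[[0, 0, 0.002, 0.0327, 0.012, 0, -1], [-0.0004, 0.0012, 0.006, 0.0655, 0.0241, 0, -1], [-0.0004, 0.0012, 0.012, 0.0655, 0.0241, 0, -1], [-0.0004, 0.0012, 0.02, 0.0655, 0.0241, 0, -1], [-0.0004, 0.0012, 0.025, 0.0655, 0.0241, 0, -1], [-0.0004, 0.0012, 0.025, 0.0655, 0.0241, 0, -1], [-0.0004, 0.0012, 0.02, 0.0655, 0.0241, 0, -1], [-0.0004, 0.0012, 0.015, 0.0655, 0.0241, 0, -1], [0, 0, 0.008, 0.0491, 0.0181, 0, -1], [0, 0, 0, 0, 0, 0, -1]]]'

```text
time: 21.2
tool_pos: [387.1, -411.3, 335.7]
tcp_rot: [161.9, -0.0, 20.1]
ft_force: [0.3, -0.5, -2.0]
finger_gap: 14.9
grip_force: 98.1
```

```bash
python3 look.py j wrist top scene; python3 - <<'E'
import cv2,numpy as np
ims=[cv2.imread(f"pics/j_{n}.png") for n in("wrist","top","scene")]
c=lambda im,x,y,w,h,k:cv2.resize(im[y:y+h,x:x+w],None,fx=k,fy=k,interpolation=2)
A=cv2.resize(ims[0][40:330,60:400],(400,341))
out=np.zeros((600,800,3),np.uint8)
out[:341,:400]=A
out[:300,400:800]=c(ims[1],250,150,133,100,3)[:300,:400] if False else cv2.resize(ims[1][150:255,250:390],(400,300))
out[300:600,400:800]=cv2.resize(ims[2][210:315,225:365],(400,300))
cv2.imwrite("pics/j_m.png",out)
E
```

```text
21.2 [ 387.1 -411.3  335.7] [161.9  -0.   20.1] [-47.6 -15.2  98.   -6.8  80.4  22.4] [ 0.3 -0.5 -2. ] 14.931695830620516
```

View pics/j_m.png

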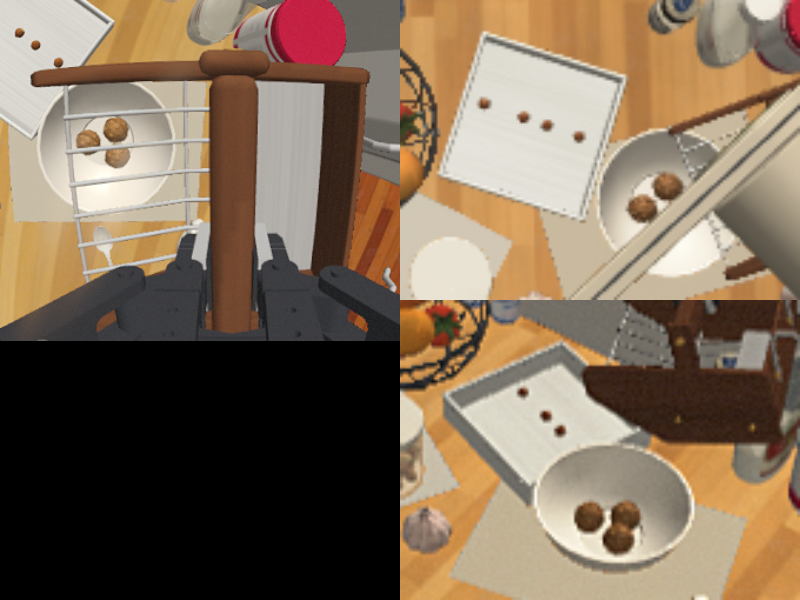

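All three walnuts sit in the bowl and four hazelnuts in the tin; the riddle is empty. Now a precise rail fit from pictures already taken.

```bash
python3 - <<'E'
import cv2,numpy as np
t=cv2.imread("pics/top0.png");w=cv2.imread("pics/b_wrist.png");s=cv2.imread("pics/scene0.png")
g=lambda im:cv2.cvtColor(im,cv2.COLOR_BGR2GRAY)
print("top rows148..172")
for c in range(100,186,12): print(c,g(t)[148:176,c].tolist())
print("wrist cols 395..445")
for r in range(20,200,25): print(r,g(w)[r,395:450:1].tolist())
E
```

```text
top rows148..172
100 [87, 87, 86, 146, 176, 119, 80, 72, 136, 162, 162, 163, 163, 163, 164, 162, 165, 165, 165, 163, 162, 162, 161, 159, 156, 158, 157, 156]
112 [87, 87, 87, 86, 150, 184, 178, 119, 100, 190, 158, 87, 70, 72, 148, 150, 150, 151, 151, 151, 150, 151, 151, 152, 151, 152, 152, 161]
124 [87, 87, 87, 76, 135, 137, 137, 211, 180, 118, 103, 221, 160, 112, 189, 106, 137, 140, 141, 139, 140, 142, 142, 141, 140, 139, 140, 140]
136 [87, 87, 87, 127, 155, 157, 157, 157, 156, 213, 179, 117, 119, 222, 159, 112, 189, 107, 156, 158, 155, 157, 157, 157, 158, 158, 160, 189]
148 [87, 87, 86, 129, 156, 157, 158, 156, 154, 157, 156, 213, 179, 113, 115, 223, 159, 111, 190, 108, 142, 138, 140, 141, 141, 138, 188, 190]
160 [87, 86, 87, 156, 147, 145, 145, 144, 146, 147, 147, 146, 146, 214, 179, 112, 110, 224, 159, 112, 188, 106, 166, 173, 191, 191, 191, 191]
172 [87, 86, 87, 157, 157, 153, 157, 156, 157, 158, 159, 157, 156, 155, 156, 201, 177, 112, 115, 209, 156, 111, 189, 105, 151, 154, 155, 156]
184 [87, 88, 87, 158, 162, 165, 163, 163, 164, 162, 159, 156, 158, 159, 157, 149, 183, 190, 161,
[... 1564 characters left out ...]
, 101, 104, 104, 96, 94, 101, 102, 111, 131, 155, 174, 192, 201, 113, 100, 102, 103, 105, 102, 101, 103, 105, 102, 106, 104, 103, 102, 104, 102, 102]
170 [180, 135, 97, 105, 131, 164, 185, 189, 166, 171, 127, 104, 104, 105, 107, 110, 108, 111, 114, 94, 99, 102, 105, 105, 104, 102, 103, 103, 104, 99, 93, 102, 105, 113, 131, 159, 179, 195, 194, 97, 100, 104, 100, 103, 101, 102, 102, 107, 102, 103, 103, 104, 101, 102, 105]
195 [167, 171, 109, 101, 114, 144, 175, 198, 178, 167, 165, 166, 167, 168, 182, 111, 100, 104, 102, 103, 101, 103, 104, 103, 103, 105, 102, 106, 105, 34, 96, 101, 106, 113, 132, 156, 179, 196, 183, 97, 101, 103, 102, 101, 103, 105, 103, 102, 105, 101, 103, 103, 103, 101, 106]
```

```bash
python3 - <<'E'
from h import *
import pickle
np.set_printoptions(precision=1,suppress=True)
m=pickle.load(open("pics/b_wrist.pkl","rb"))
W=[(412,20),(416.9,45),(420.9,70),(423.6,95),(426.1,120),(428.1,145),(428.9,170),(428.5,195)]
T=[(124,156.2),(136,158.2),(148,160.2),(160,162.2),(172,164.3)]
for nm,set_ in [("wrist",[("wrist",p,m) for p in W]),("top",[("top",p,None) for p in T])]:
    P=np.array([onz(n,*p,210,mm) for n,p,mm in set_]);a=np.polyfit(P[:,1],P[:,0],1)
    print(nm,np.polyval(a,267),np.degrees(np.arctan(a[0])),P[:,1].min(),P[:,1].max(),P[:,0]-np.polyval(a,P[:,1]))
rays=[ray("wrist",*p,m) for p in W]+[ray("top",*p) for p in T]
def res(q):
    d=np.array([np.sin(q[1]),np.cos(q[1]),0]);o=np.array([q[0],267,q[2]]);r=[]
    for i,(c,k) in enumerate(rays):
        n=np.cross(d,k);n/=np.linalg.norm(n);r.append((c-o)@n)
    return r
s=least_squares(res,[551,.17,210]);print(s.x[0],np.degrees(s.x[1]),s.x[2],np.array(s.fun))
E
```

```text
wrist 550.2993257036053 10.320100565656507 214.8388001927214 388.3126333182374 [-0.   0.1  0.1 -0.4 -0.2  0.3  0.3 -0.3]
top 550.6851226334454 10.44723576726055 175.81971618742224 315.6645368250459 [-0.1  0.   0.1  0.1 -0.1]
550.7488591952701 10.370405831758017 209.24553895427658 [ 0.1 -0.  -0.1  0.3  0.2 -0.3 -0.3  0.1 -0.  -0.  -0.1 -0.1  0.2]
```

Call:
arm_command --targets '[[[0.0012, 0.01, 0, 0.098, 0.0361, 0, -1], [0.0024, 0.02, 0, 0.098, 0.0361, 0, -1], [0.0036, 0.03, 0, 0.098, 0.0361, 0, -1], [0.0048, 0.04, 0, 0, 0, 0.08, -1], [0.0048, 0.04, 0, 0, 0, 0.08, -1], [0.0048, 0.04, 0, 0, 0, 0.08, -1], [0.0048, 0.04, 0, 0, 0, 0.08, -1], [0.0048, 0.04, 0, 0, 0, 0.08, -1], [0.0048, 0.04, 0, 0, 0, 0.08, -1], [0.0048, 0.04, 0, 0, 0, 0.08, -1]]]'

```text
time: 22.6
tool_pos: [427.1, -68.6, 333.7]
tcp_rot: [179.9, 0.0, 52.4]
ft_force: [1.3, -0.3, -2.8]
finger_gap: 14.5
grip_force: 98.5
```

Call:
arm_command --targets '[[[0.0048, 0.04, 0, 0, 0, 0.08, -1], [0.0048, 0.04, 0, 0, 0, 0.08, -1], [0.0048, 0.04, 0, 0, 0, 0.08, -1], [0.0048, 0.04, 0, 0, 0, 0.08, -1], [0.0048, 0.04, 0, 0, 0, 0.08, -1], [0.0048, 0.04, 0, 0, 0, 0.08, -1], [0.0048, 0.04, 0, 0, 0, 0, -1], [0.0048, 0.032, 0, 0, 0, 0, -1], [0.0048, 0.02, 0, 0, 0, 0, -1], [0, 0.008, 0, 0, 0, 0, -1]]]'

```text
time: 23.85
tool_pos: [470.5, 270.5, 333.8]
tcp_rot: [180.0, 0.1, 79.8]
ft_force: [-0.6, -0.2, -2.6]
finger_gap: 14.4
grip_force: 98.4
```

Call:
arm_command --targets '[[[0, 0, 0, 0, 0, 0, -1], [0, 0, 0, 0, 0, 0, -1]]]'

```text
time: 24.1
tool_pos: [470.7, 269.0, 334.4]
tcp_rot: [179.9, 0.1, 79.7]
ft_force: [0.1, -0.6, -2.5]
finger_gap: 14.8
grip_force: 98.3
```

Call:
arm_command --targets '[[[0, 0.006, -0.01, 0, 0, 0, -1], [0, 0.0065, -0.02, 0, 0, 0, -1], [0, 0, -0.02, 0, 0, 0, -1], [0, 0, -0.01, 0, 0, 0, -1], [0, 0, 0, 0, 0, 0, -1], [0, 0, 0, 0, 0, 0, -1]]]'

```text
time: 24.85
tool_pos: [470.9, 282.5, 275.0]
tcp_rot: [179.9, 0.0, 79.8]
ft_force: [0.2, -0.9, -2.0]
finger_gap: 14.9
grip_force: 98.3
```

```bash
python3 look.py k wrist top scene; python3 - <<'E'
from h import *
import pickle,cv2
np.set_printoptions(precision=1,suppress=True)
m=pickle.load(open("pics/k_wrist.pkl","rb"))
from bench import status
s=status.sense();p=s["tool_pos"];Rt=R.from_euler("xyz",s["tcp_rot"],degrees=True)
yaw=s["tcp_rot"][2]-90
B=lambda q:R.from_euler("z",yaw,degrees=True).apply(np.array(q)-[0,0,99.5])+p
bar=np.array([550.6,267,210])
for q in [(82,0,87)]: print("hook pt",B(q),"perp offset to bar (x')",(B(q)-bar)@[.984,-.18,0],"z",(B(q)-bar)[2])
print("pred arch L",proj("wrist",[B((x,40,z)) for x,z in [(70,94),(80,94),(90,90),(93,75),(97,68)]],m),"R",proj("wrist",[B((x,-40,94)) for x in (70,90)],m))
print("bar",proj("wrist",[bar+[.18*t,.984*t,0] for t in (-60,0,40,80)],m))
w=cv2.imread("pics/k_wrist.png");g=cv2.cvtColor(w,cv2.COLOR_BGR2GRAY)
for r in range(110,230,3):
    print(r,"".join("%4d"%v for v in g[r,366:436:2]))
E
```

```text
24.85 [470.9 282.5 275. ] [179.9   0.   79.8] [25.6 -1.3 89.8 -0.1 91.4 35.9] [ 0.2 -0.9 -2. ] 14.902109939531607
hook pt [551.8 268.  262.8] perp offset to bar (x') 0.949759839267454 z 52.784881359291944
pred arch L [[385.8 170.8]
 [401.7 171.2]
 [413.3 170.2]
 [405.9 165.6]
 [406.2 163.8]] R [[367.  296.1]
 [394.8 293.3]]
bar [[352.3 275.9]
 [361.6 208.4]
 [366.2 156.7]
 [368.8 102.4]]
110   66  67  69 107 182 103 102 102 106 104 105 107 106 102 105 102 104 104 104 105 105 106 106 106 103 104 104 106 104 104 105 103 104 103 107
113   58  92  86 209 169 104 104 107 103 105 107 102 108 105 104 104 105 104 107 106 108 105 104 105 103 105 103 104 102 103 104 105 107 104 107
116   64  88  88 206 190 105 105 106 103 104 104 105 105 101 102 107 105 104 104 104 105 104 104 104 107 103 104 105 101 103 106 107 104 105 102
119   68  90  91 205 166 104 104 103 104 103 105 104 103 107 104 105 106 105 105 104 105 103 106 103 103 103 103 103 108 102 103 106 103 105 104
122   72  93  93 208 129 104 104 106 104 106 107 105 106 104 105 105 102 106 103 106 105 105 105 106 107 104 103 103 106 103 105 
[... 4390 characters left out ...]
 106 106 104 105 105 105 106 105 105 105 103 105 104 104 105 108 103 105 104 103 104 102 104 105 103 105 104 107 105 104
218  201 103 104 106 106 106 105 102 101 103 104 103 105 105 104 108 105 105 107 105 106 105 105 106 105 106 103 107 106 104 105 106 103 104 104
221  145 105 106 107 102 104 106 107 107 104 103 104 106 104 105 105 105 104 106 104 103 103 106 104 106 105 106 105 104 104 105 103 106 103 104
224   97 104 103 106 106 103 103 104 105 108 106 103 101 106 105 105 104 104 107 106 105 106 104 108 103 104 107 104 105 104 105 101 103 105 107
227   96 104 103 104 104 106 104 106 105 104 105 103 105 104 107 104 104 104 102 103 105 103 104 105 104 105 104 105 106 103 109 104 103 107 104
```

Projected arch and bar agree with the picture to about 1 mm (arch outer edge at column 417, bar edge at column 373). Lowering onto the bar.

Call:
arm_command --targets '[[[0, 0, -0.005, 0, 0, 0, -1], [0, 0, -0.01, 0, 0, 0, -1], [0, 0, -0.01, 0, 0, 0, -1], [0, 0, -0.01, 0, 0, 0, -1], [0, 0, -0.008, 0, 0, 0, -1], [0, 0, -0.005, 0, 0, 0, -1], [0, 0, 0, 0, 0, 0, -1], [0, 0, 0, 0, 0, 0, -1]]]'

```text
time: 26.0
tool_pos: [470.8, 282.5, 226.7]
tcp_rot: [179.9, 0.0, 79.8]
ft_force: [0.4, 0.5, -2.7]
finger_gap: 14.4
grip_force: 98.3
```

Call:
arm_command --targets '[[[0, 0, -0.002, 0, 0, 0, -1], [0, 0, -0.002, 0, 0, 0, -1], [0, 0, 0, 0, 0, 0, -1], [0, 0, 0, 0, 0, 0, -1]]]'

```text
time: 26.5
tool_pos: [470.7, 282.5, 222.5]
tcp_rot: [179.9, 0.0, 79.8]
ft_force: [-0.1, 0.4, -1.1]
finger_gap: 14.7
grip_force: 98.4
```

Call:
arm_command --targets '[[[0, 0, -0.001, 0, 0, 0, -1], [0, 0, -0.0014, -0.0031, -0.0172, 0, -1], [0, 0, -0.0014, -0.0031, -0.0172, 0, -1], [0, 0, -0.0014, -0.0031, -0.0172, 0, -1], [0, 0, -0.0014, -0.0031, -0.0172, 0, -1], [0, 0, -0.0014, -0.0031, -0.0172, 0, -1], [0, 0, -0.0014, -0.0031, -0.0172, 0, -1], [0, 0, -0.001, 0, 0, 0, -1], [0, 0, 0, 0, 0, 0, -1]]]'

```text
time: 27.62
tool_pos: [469.4, 282.7, 213.1]
tcp_rot: [174.0, 0.0, 79.8]
ft_force: [-13.8, -2.7, 16.1]
finger_gap: 14.4
grip_force: 101.0
```

```bash
python3 look.py l wrist top scene; python3 - <<'E'
import cv2
g=cv2.cvtColor(cv2.imread("pics/l_wrist.png"),cv2.COLOR_BGR2GRAY)
for r in range(140,190,3): print(r,"".join("%4d"%v for v in g[r,366:430:2]))
E
```

```text
27.625 [469.4 282.7 213.1] [174.    0.   79.8] [28.2 -4.4 99.4 -3.8 80.3 38.9] [-13.8  -2.7  16.1] 14.392160256694641
140   81  87  67 106 108 107 105 107 107 108 104 110 107 108  98 107 111 118 140 164 186 201  98 104 109 106 104 105 105 109 106 109
143   86  85 107 107 109 108 107 105 106 107 105 106 107  89 101 108 112 119 143 167 186 202 115 106 105 105 107 107 104 106 108 105
146   85  88 102 106 106 108 105 108 106 107 107 105 109 105 102 108 111 121 146 169 190 203  99 106 105 106 106 107 107 107 105 107
149   87  87  89 109 105 107 105 109 107 106 108 107 107  68 101 109 114 122 149 171 189 207 103 107 106 103 107 106 108 107 109 107
152   88  88 106 106 106 108 106 106 107 107 106 107 108  91 105 108 110 124 152 173 192 209 101 106 107 108 107 106 107 107 106 109
155   85  88 110 109 107 105 108 108 106 107 107 105 110  86 102 113 112 127 154 176 193 186 105 108 107 106 108 106 107 106 108 107
158   87  91  99 100 101 103 105 106 108 106 107 106 105  96 104 111 114 132 159 178 196 205 104 105 107 105 106 108 105 108 107 105
161   88  91  93  93  92  96 112 117 114 111 118 11
[... 578 characters left out ...]
107 107 106 108 108 107 105 106 107
176   90 108 110 104 108 105 106 106 107 110 105 109  92 104 110 113 130 155 177 195 206 105 103 106 107 106 106 107 105 107 106 106
179   88 105 108 108 105 107 105 106 106 106 105 105  89 106 112 113 132 160 179 197 133 109 109 106 109 107 109 105 105 106 108 109
182   89 108 107 110 107 106 107 105 105 106 106 108  95 110 110 118 135 163 184 198 127 105 104 108 106 107 107 105 105 106 109 108
185   94 108 107 108 108 107 105 107 108 106 107 106  98 108 112 120 139 166 185 202  99 105 105 107 106 107 106 106 105 108 109 106
188  115 109 107 109 106 109 108 105 106 106 104 107  99 110 111 121 146 169 187 204 102 106 106 107 108 108 106 108 107 105 106 106
```

The wires of the hooks now cross over the bar (bar at columns 391–409, wire at rows 164–167). Relieving the load, then releasing.

Call:
arm_command --targets '[[[0, 0, 0.002, 0.004, 0.022, 0, -1], [0, 0, 0, 0, 0, 0, -1], [0, 0, 0, 0, 0, 0, -1]]]'

```text
time: 28.15
tool_pos: [470.7, 282.7, 215.0]
tcp_rot: [175.2, -0.0, 79.8]
ft_force: [-5.3, -0.7, 10.5]
finger_gap: 14.6
grip_force: 100.1
```

Call:
arm_command --targets '[[[-0.0004, 0, 0.001, 0, 0, 0, -1], [0, 0, 0, 0, 0, 0, -1], [0, 0, 0, 0, 0, 0, 1], [0, 0, 0, 0, 0, 0, 1], [0, 0, 0, 0, 0, 0, 1], [0, 0, 0, 0, 0, 0, 1], [0, 0, 0, 0, 0, 0, 1], [0, 0, 0, 0, 0, 0, 1], [0, 0, 0, 0, 0, 0, 1]]]'

```text
time: 29.28
tool_pos: [470.2, 282.4, 214.9]
tcp_rot: [175.2, 0.0, 79.8]
ft_force: [-0.5, 0.4, -0.1]
finger_gap: 85.2
grip_force: 0.0
```

Call:
arm_command --targets '[[[0, 0, 0.008, 0, 0, 0, 1], [0, 0, 0.015, 0, 0, 0, 1], [0, 0, 0.025, 0, 0, 0, 1], [0, 0, 0.03, 0, 0, 0, 1], [0, 0, 0.03, 0, 0, 0, 1], [0, 0, 0.03, 0, 0, 0, 1], [0, 0, 0.02, 0, 0, 0, 1], [0, 0, 0, 0, 0, 0, 1], [0, 0, 0, 0, 0, 0, 1]]]'

```text
time: 30.4
tool_pos: [470.1, 282.4, 372.4]
tcp_rot: [175.3, 0.1, 79.8]
ft_force: [0.4, 0.3, -1.1]
finger_gap: 85.2
grip_force: 0.0
```

```bash
python3 look.py n wrist top scene; python3 - <<'E'
from h import *
import pickle,cv2
np.set_printoptions(precision=0,suppress=True)
m=pickle.load(open("pics/n_wrist.pkl","rb"))
# model of hung riddle: hook point on bar axis, tilt 8
bar=np.array([550.6,267,210]);tc=np.array([470.2,282.4,0])
off=((tc-bar)@[.18,.984,0])
H=bar+off*np.array([.18,.984,0])
Q=R.from_euler("z",-10.3,degrees=True)*R.from_euler("y",-8,degrees=True)
B=lambda q:Q.apply(np.array(q)-[82,0,87])+H
pts=[(-8,72,132),(8,72,132),(-8,-30,132),(8,-30,132),(66,0,90),(-95,76,80)]
print(proj("wrist",[B(q) for q in pts],m).tolist())
def asc(f,x,y,w,h,sx,sy):
    im=cv2.imread(f);hs=cv2.cvtColor(im,cv2.COLOR_BGR2HSV)
    for r in range(y,y+h,sy):
        print(r,"".join("#" if (hs[r,c,1]>90 and hs[r,c,0]<22 and hs[r,c,2]<135) else ("." if hs[r,c,2]<60 else ("o" if hs[r,c,2]>140 and hs[r,c,1]<60 else "-")) for c in range(x,x+w,sx)))
asc("pics/n_wrist.png",100,60,340,230,4,8)
h0=cv2.imread("pics/top0.png").astype(int);n=cv2.imread("pics/n_top.png")
asc("pics/n_scene.png",140,120,90,90,1,3)
E
```

```text
30.4 [470.1 282.4 372.4] [175.3   0.1  79.8] [27.6 -4.8 83.3 -3.  97.8 37.3] [ 0.4  0.3 -1.1] 85.22510350053147
[[229.46477498440612, 109.08180609828504], [247.12000115684572, 108.8944892943149], [231.24090481215117, 216.23687023788509], [247.63608655495935, 216.6258895752266], [304.7219733106597, 177.8032584042656], [160.32461727575242, 108.78446768019745]]
60 ooooooo------------------------oooooooo-----------------o----------------------------
68 oo-------------######----oooooooooooooooooooooo----o----o----------------------------
76 ------------######-----ooooooooooooooooooooooo--oooo----o----------------------------
84 -------#---------------oooooooooooooooooo-------o--o----o----------------------------
92 --#---------------------ooooooooooooooooo-------o--o----o----------------------------
100 ------------------------oooooooooo---ooooo------o--o----o----------------------------
108 --------------######################################----o----------------------------
116 -----------------o-------oooooo-#####oooooooooooo##o----o----------------------------
124 -----------------o--
[... 4015 characters left out ...]
o-------------#---#---############-
189 ----ooooooooooooooooooooooooooooooooooooooo----------------o-#####------------------###---
192 oooooooooooooooooooooooooooooooooooooooooooooooooo----------###############---------------
195 -----ooooooooooooooooooooooooooooooooooooooooooooooooo------###########--##---------------
198 ------------oooooooooooooooooooooooooooooooooooooo-----------#####------------------------
201 -------------------ooooooooo-oooooooooooooooooo-------------.#########----------------#--#
204 ------------------------o--oooooooooooooooo-------------..-----#########-------##--------#
207 ----------------------------------ooooo---------------.#-------########################-##
```

The hung riddle's bar appears at columns 228–248, as the 8° hanging model predicts (229–247); the hooks hold it.

```bash
python3 - <<'E'
from bench import viewer,job
import cv2,numpy as np
a=cv2.imread("pics/n_scene.png").astype(int);b=viewer.snapshot("scene")[:,:,::-1].astype(int)
d=np.abs(a-b).max(2);print((d[120:210,130:230]>40).sum())
print(job.hand_in())
E
```

```text
0
the job is handed in; nothing more can be done
None
```

The job is handed in: all four hazelnuts are in the tin, all three walnuts are in the bowl, and the empty riddle hangs by both hooks on the rail's top bar with the gripper clear of it, at about 30 s of the 72 s allowed.

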